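# Seat the notched grinding jar on the mill's driver and start it

### The job

Put the steel grinding jar with the orange mark into the round well of the white mill and turn it there by feel until its notched foot drops over the hidden driver and the jar sits fully home, let go of it, then press the green start key fully down and let it come up again. Never force the jar: press and twist lightly, never with more than 60 N between the held jar and the mill. Do not press the key before the jar is home, and leave everything else on the bench where it stands.

Things in the scene. Friction and masses are not known exactly. Their poses are not given: they have to be found in the camera images.
- jar: closed round steel grinding jar with an orange mark on lid edge and side, 64 mm diameter, 92 mm high with its grip, 0.35 to 0.65 kg. Origin: centre of its underside, z up. The mark is on the jar's +x side, right above the notch (see jar_notch). Grey lid, top at z = 62 mm, with a white bar grip on it (see jar_grip).
- jar_grip (a point): point to grasp on the jar's white bar grip, on the jar's axis 85 mm above its underside; axes as the jar's. The bar is 46 mm long along x, 12 mm thick along y, and stands from 62 to 92 mm above the underside: take it from above across its thickness.
- jar_notch (a point): the notch in the jar's foot, hidden below: this point is in the plane of the underside, 22 mm from the axis at the jar's +x. The foot is 54 mm wide and 9 mm high, then bevels out to the 64 mm body at 15 mm. The notch is 12 mm wide, 9 mm high and runs from 15 mm off the axis out through the rim.
- mill: white bench mill, fixed, 170 mm (x) by 260 mm (y), its flat top 70 mm high. Origin: centre of its underside, z up. On the top: the aluminium well collar (see seat) and the green start key (see start_top). It cannot move.
- seat (a point): centre of the well's floor, on the mill's top, axes as the mill's. An orange line on mill and collar marks its +x. On the floor stands the driver, a fixed steel dog 8 mm wide, 8 mm high, 18 to 26 mm off the axis. The drive coasted past the line before stopping: the dog is somewhere 0.2 to 1.1 rad counter-clockwise (from above) of the line, its exact angle not known.
- well_mouth (a point): centre of the open top of the well, 30 mm above its floor. Aluminium collar, 66.4 mm inner and 78 mm outer diameter, so the jar has 1.2 mm of play all round. A jar turned wrongly rests on the dog, underside 8 mm above the floor; with its notch and orange mark over the dog, within about 0.06 rad, it can sink to the floor: fully home.
- start (a joint): travel of the mill's green start key: 0 up, 0.006 m fully down; a spring of 5 N at full travel returns it.
- start_top (a point): centre of the top face of the round green start key (28 mm diameter), on the mill's top 125 mm from the well's axis towards the mill's +y and 35 mm nearer the robot (mill's -x); pressed straight down.
- spare: bystander: plain steel jar with a blue lid, 62 mm diameter, 74 mm high, no grip; origin at its underside
- mortar: bystander: open steel mortar bowl, 82 mm wide, 85 mm high; origin at its underside
- bottle: bystander: amber glass jar with a white cap, 54 mm diameter, 90 mm high; origin at its underside
- calculator: bystander: grey desk calculator, 150 x 110 x 22 mm; origin at its underside
- logbook: bystander: open log book with a pencil, 120 x 170 x 20 mm; origin at its underside
- brush: bystander: cleaning brush lying flat to the right, along its x axis

How it is judged:
On the way, in this order (a step that is already met when the one before it is completed fails the run):
1. the jar has dropped fully home over the driver (horizontal distance between jar and seat below 0.004 m and z of jar in the frame of seat below 0.003 m and angle between jar's own z axis and vertical below 0.06 rad), for 0.2 s.
2. the start key is pressed down with the jar home (all of step 1 and value of joint start above 0.0045 m), for 0.05 s.
At the end, for the whole second after the job is handed in: the jar stands in the well, fully home (underside within 3 mm of the well's floor, axis within 4 mm of the well's, tilt under 0.06 rad), released and at rest, and the start key, having been pressed at least 4.5 mm, is up again (all of step 1 and linear speed of jar below 0.01 m/s and value of joint start below 0.002 m); the robot touches nothing.
It fails at once if jar forced: held in the fingers and pressed against the mill with more than 60 N (contact force between jar and mill above 60 N and contact force between the fingers and jar above 2 N).
It fails at once if start key pressed while the jar is not home (value of joint start above 0.003 m and not (horizontal distance between jar and seat below 0.004 m and z of jar in the frame of seat below 0.003 m and angle between jar's own z axis and vertical below 0.06 rad)).
It fails at once if a bystander moved by more than 25 mm (distance of any of spare, mortar, bottle, calculator, logbook, brush from where it was at the start of the episode above 0.025 m).
It also fails if it takes over 72 s, if anything falls off the work surface, if the arm or the gripper's body presses on something with over 40 N, if the wrist force passes 120 N, or if a joint passes its speed limit or range.

### The arm

A 7-joint arm with a two-finger parallel gripper is mounted at the origin on the work surface. World frame = base frame: x ahead of the robot, y to its left, z up, the work surface at z = 0. Lengths are in m, angles in rad, forces in N, time in s.
With the tool pointing down it reaches from about 0.425 to 0.875 m from the base axis. Payload 4.7 kg.
Tool frame: the origin (TCP) lies at the very end of the fingers, on their centre line; the grasp point (between the pads) lies 19 mm behind it; z points along the fingers, y is the direction in which the jaws open and shut (so a half turn about z gives the same grasp; the last joint's range is limited). The gripper opens to 87 mm and grips with 3 to 60 N. Pads are 19 mm wide; open, the fingers measure 117 mm over their backs; the gripper's body (75 mm by 190 mm) begins 51 mm behind the grasp point.
Start: joints at [-1.139, 0.321, -0.07, 1.45, 0.023, 1.371, -0.057], TCP at [0.264, 0.594, 0.188] pointing down, gripper open.
Joint ranges: [-2.86, 2.86], [-0.3, 2.09], [-1.38, 1.24], [0.06, 2.45], [-1.56, 4.7], [0.09, 2.05], [-2.69, 2.69]. Speed limits (rad/s): [2.57, 2.57, 3.14, 3.14, 3.14, 3.14, 3.14].

### API

Orientations are given as a rotation vector (axis times angle).
In Python, from bench import * gives the robot as it stands.
- The arm moves only by the shell command python3 -m jog 'ROWS' [OPENING] [FORCE]. ROWS is JSON, a list of rows, each a list of 4 numbers: the shift along the world's x, y, z in mm, then the turn about the world's z in rad. In form: [[x, y, z, twist], ...]. A call has exactly 8 rows; each row is the pose to reach, as a shift and turn from the pose commanded when the call began; what a row does not reach only later rows make up. A row lasts 1/8 s, in which the tool goes at most 62.5 mm and 10.7 degrees, less where a joint would pass 70% of its speed; a pose out of reach is approached as far as the arm can. A call with a gripper value outside its range is refused whole. OPENING is the opening, from -1 (shut) to 1 (fully open), set as the call begins (- or left out, the last holds). The fingers move at their own pace and stop on an object; FORCE is the grip in N (left out, the last holds). Time passes only in rows, so rows that repeat a pose let the fingers close, or fill a call up. It gives the time, the measured TCP pose, the force and the opening at its end, in the units of the state.
- get_state(): the state, without advancing time (a new reading comes with each control period).
- get_image(name): name is "side" or "top"; returns a dict with "image" (384x512x3 uint8, red, green, blue), "fx", "fy", "cx", "cy" (pixels), "position" and "rotation" of the camera in the world. Camera axes: x right, y down, z forward; pixel columns grow to the right and rows downward; lengths in m; the calibration is good to about 2 mm. A picture is of the moment at which its call begins. There is no depth.
- close_job(): hands the job in, once; it reports no verdict.
The state is a dict: "time": time; "joint_positions": joint angles; "qd": joint speeds; "joint_torque": joint torques, N m; "position": TCP position; "tool_rot": TCP orientation; "ft_force": force on the tool from outside, world axes, zero at the start; "torque": the same for the moment, N m; "grip_width": opening from 0.0 (shut) to 1.0 (fully open).
Only numpy, scipy, OpenCV 4.12 (cv2) and the standard library are available. Lean on these libraries where they do the work, as an engineer would, in place of code of your own. Each camera call takes 0.05 s, during which the arm holds its last target. There are 200 camera calls.

## Working session

There is one attempt and no reset: what is moved stays moved. The work goes in short steps, Python scripts to look and compute and a shell command to move; the robot and the scene stay as the last step left them, time stands still between calls to the robot, and variables do not carry over. Pictures are saved under pics/ and viewed, about 8 in all and at most 12, crops included, and the job is handed in when it is done.

```bash
mkdir -p pics; ls; cat > h.py <<'E'
from bench import *
import numpy as np, cv2
def snap(name,fn=None):
    d=get_image(name)
    if fn: cv2.imwrite('pics/'+fn,cv2.cvtColor(np.asarray(d["image"]),cv2.COLOR_RGB2BGR))
    return d
def ray(d,u,v,z):
    R=np.array(d["rotation"]);p=np.array(d["position"])
    r=R@np.array([(u-d["cx"])/d["fx"],(v-d["cy"])/d["fy"],1.0]);return p+r*(z-p[2])/r[2]
def proj(d,P):
    c=np.array(d["rotation"]).T@(np.array(P)-np.array(d["position"]));return c[0]/c[2]*d["fx"]+d["cx"],c[1]/c[2]*d["fy"]+d["cy"]
E
python3 - <<'E'
from h import *
a=snap("top","t0.png");b=snap("side","s0.png")
for d in(a,b):print(d["position"],np.array(d["rotation"]).round(3).tolist(),d["fx"],d["cx"],d["cy"])
s=get_state();print(s)
E
```

```text
pics
[ 0.38921757 -0.05200546  1.09762697] [-2.135, 2.132, -0.21] 357.15747261548245 257.09889343113184 191.7815678639835
[0.50288433 0.68839411 0.9933246 ] [-0.187, 2.915, -1.022] 408.3411402522628 252.82934808487403 201.696787341118
{'time': 0.1, 'joint_positions': array([-1.13887398,  0.32176253, -0.07007252,  1.45157288,  0.02260999,
        1.37077206, -0.05687656]), 'qd': array([-0.00026166, -0.00293567,  0.00042146, -0.00269553, -0.00027249,
       -0.00125481,  0.00060744]), 'joint_torque': array([ 1.35153260e-05, -4.92575991e+01, -4.05539470e-01, -3.13395488e+01,
       -6.40926207e-02,  3.96400702e-02,  8.57395707e-05]), 'position': array([0.26358369, 0.59355055, 0.18695198]), 'tool_rot': array([-6.51432544e-01, -3.07305028e+00,  2.68507357e-03]), 'ft_force': array([ 0.05534169, -0.13535495,  0.02422691]), 'torque': array([ 0.0416226 , -0.00346633,  0.02871818]), 'grip_width': 0.9975930800960213}
```

View pics/t0.png

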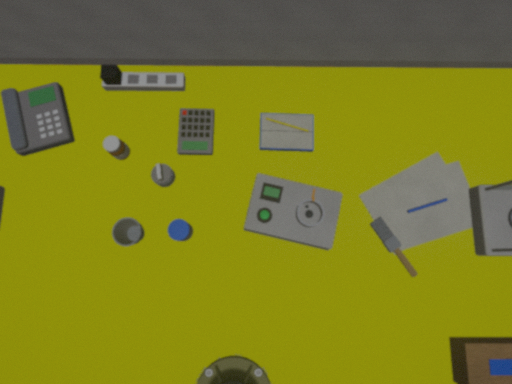

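View pics/s0.png

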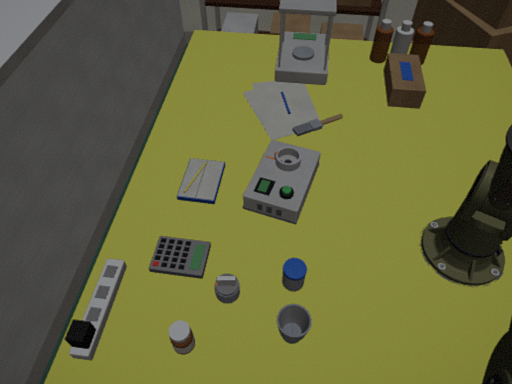

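The top view shows the jar at about (162,174), with its grip running near-vertical. The mill well is at (309,213), its orange line at about (314,196) and the key at (264,215). The spare is at (179,230), bottle (115,147), mortar (127,232). The side view agrees: jar (227,287), well (288,158), key (286,191).

```bash
python3 - <<'E'
import re
t=open('h.py').read().replace('R=np.array(d["rotation"])','R=cv2.Rodrigues(np.array(d["rotation"]))[0]').replace('np.array(d["rotation"]).T@','cv2.Rodrigues(np.array(d["rotation"]))[0].T@')
open('h.py','w').write(t)
from h import *
a=snap("top");b=snap("side")
def crop(d,u,v,r,k):
    return cv2.resize(cv2.cvtColor(d["image"][v-r:v+r,u-r:u+r],cv2.COLOR_RGB2BGR),None,fx=k,fy=k,interpolation=cv2.INTER_CUBIC)
A=np.hstack([crop(a,162,174,16,12),crop(a,300,205,32,6)])
B=np.hstack([crop(b,227,287,16,12),crop(b,285,170,32,6)])
cv2.imwrite('pics/c0.png',np.vstack([A,B]))
for n,d in(("top",a),("side",b)):
    im=d["image"];hsv=cv2.cvtColor(im,cv2.COLOR_RGB2HSV)
    print(n)
    for nm,lo,hi in(("orange",(3,90,90),(20,255,255)),("green",(45,120,40),(85,255,255)),("white",(0,0,165),(179,60,255))):
        m=cv2.inRange(hsv,lo,hi)
        k,l,st,c=cv2.connectedComponentsWithStats(m)
        for i in range(1,k):
            if st[i,4]>=2 and st[i,4]<200:
                u,v=c[i]
                if (n=="top" and 140<u<345 and 155<v<250) or (n=="side" and 200<u<325 and 130<v<320):
                    print(nm,st[i].tolist(),c[i].round(1),ray(d,u,v,.085)[:2].round(4),ray(d,u,v,.07)[:2].round(4))
E
```

```text
top
orange [312, 189, 3, 12, 25] [312.9 194.8] [ 0.5662 -0.2282] [ 0.5689 -0.2309]
green [260, 210, 9, 9, 58] [264.3 214.3] [ 0.5094 -0.0878] [ 0.5112 -0.0883]
side
orange [275, 151, 3, 3, 5] [275.8 152. ] [ 0.5543 -0.24  ] [ 0.5552 -0.2553]
orange [265, 156, 10, 3, 14] [269.5 157. ] [ 0.5718 -0.2154] [ 0.5729 -0.2304]
orange [215, 282, 3, 3, 7] [216.  283.3] [0.657  0.2342] [0.6595 0.2267]
green [262, 179, 5, 4, 10] [263.8 180.5] [ 0.5784 -0.1158] [ 0.5796 -0.1291]
green [268, 181, 2, 1, 2] [268.5 181. ] [ 0.5643 -0.1156] [ 0.5654 -0.1289]
green [260, 182, 3, 4, 4] [260.8 183.5] [ 0.586  -0.1029] [ 0.5874 -0.116 ]
green [264, 183, 4, 7, 9] [265.8 186. ] [ 0.5702 -0.0951] [ 0.5713 -0.108 ]
green [258, 185, 4, 3, 6] [259.5 186.3] [ 0.5884 -0.0915] [ 0.5898 -0.1044]
green [282, 187, 10, 8, 61] [286.3 190.1] [ 0.5091 -0.0869] [ 0.5092 -0.0997]
green [261, 189, 3, 3, 4] [261.8 190. ] [ 0.5802 -0.0783] [ 0.5814 -0.091 ]
green [264, 191, 3, 1, 3] [265. 191.] [ 0.5703 -0.0757] [ 0.5715 -0.0883]
```

View pics/c0.png

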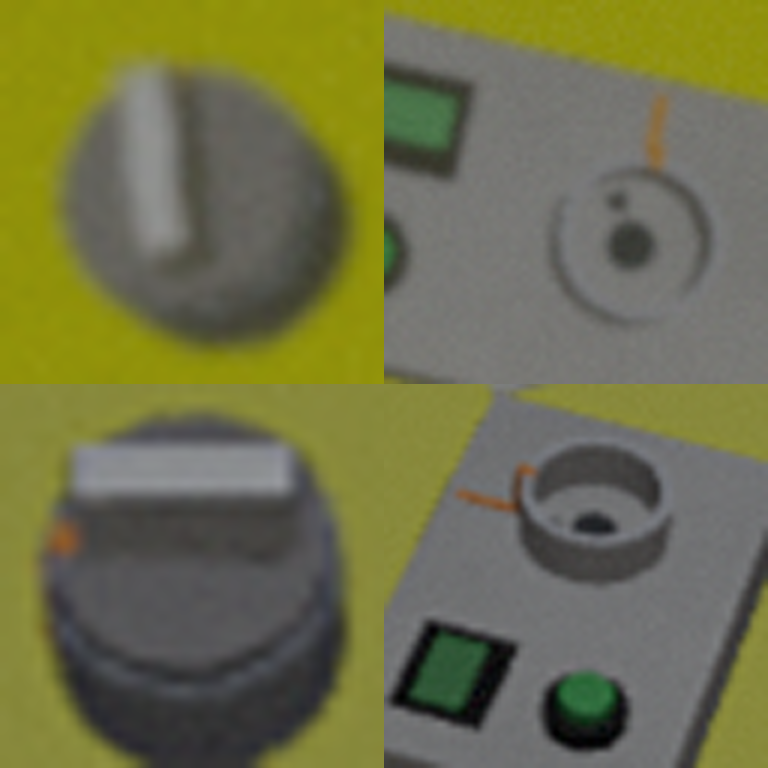

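Crops: the jar's bar is clear in both views, with the mark on the far (+x) end. Top crop: dark hub at (309,213.8) and a small dark spot at about (306.7,206.3) in the well, probably the dog, left (counter-clockwise) of the orange line.

```bash
cat >> h.py <<'E'
def tri(a,pa,b,pb):
    P=[];D=[]
    for d,p in((a,pa),(b,pb)):
        o=np.array(d["position"]);q=ray(d,*p,0.)-o;P.append(o);D.append(q/np.linalg.norm(q))
    t=np.linalg.lstsq(np.array([D[0],-D[1]]).T,P[1]-P[0],rcond=None)[0]
    x,y=P[0]+t[0]*D[0],P[1]+t[1]*D[1];return ((x+y)/2).round(4),np.linalg.norm(x-y).round(4)
E
python3 - <<'E'
from h import *
a=snap("top");b=snap("side")
T=lambda x,y,u0,v0,k:((x+.5)/k-.5+u0,(y+.5)/k-.5+v0)
jt=[T(x,y,146,158,12) for x,y in((120,75),(160,65),(187,245),(150,255),(154,160))]
js=[T(x,y-384,211,271,12) for x,y in((73,447),(293,447),(293,495),(73,495),(183,471))]
print("bar tri",tri(a,jt[4],b,js[4]))
for d,q in((a,jt),(b,js)):
    W=[ray(d,*p,.092)[:2].round(4) for p in q];print([w.tolist() for w in W])
W=[ray(a,*p,.092)[:2] for p in jt];e=(W[0]+W[1]-W[2]-W[3])/2;print("top bar len/ang",np.hypot(*e),np.arctan2(e[1],e[0]))
W=[ray(b,*p,.092)[:2] for p in js];e=(W[0]+W[3]-W[1]-W[2])/2;print("side",np.hypot(*e),np.arctan2(e[1],e[0]))
ht=T(630-384,245,268,173,6);hs=T(593-384,523-384,253,138,6)
print("hub",tri(a,ht,b,hs),ray(a,*ht,.07),ray(b,*hs,.07))
kt=(264.3,214.3);ks=(286.3,190.1);print("key",tri(a,kt,b,ks))
dog=ray(a,*T(616-384,200,268,173,6),.078);h=ray(a,*ht,.07);print("dog",dog,np.hypot(*(dog-h)[:2]),np.arctan2(*(dog-h)[1::-1]))
l0=ray(a,*T(661-384,100,268,173,6),.07);l1=ray(a,*T(654-384,165,268,173,6),.07);print("line",l0,l1,np.arctan2(*(l0-l1)[1::-1]),np.arctan2(*(l0-h)[1::-1]))
# collar ellipse top view rim: outer extremes
# mill outline
for d,n in((a,"t"),(b,"s")):
    ms=cv2.inRange(cv2.cvtColor(d["image"],cv2.COLOR_RGB2HSV),(0,0,60),(179,70,255))
    k,l,st,c=cv2.connectedComponentsWithStats(ms)
    i=l[int(ht[1])+8,int(ht[0])+14] if n=="t" else l[165,300]
    cn=max(cv2.findContours((l==i).astype(np.uint8),0,1)[0],key=cv2.contourArea);r=cv2.minAreaRect(cn);print(n,r)
    if n=="t":
        W=np.array([ray(d,u,v,.07)[:2] for u,v in cv2.boxPoints(r)]);print(W.round(4).tolist(),W.mean(0))
E
```

```text
bar tri (array([0.6348, 0.2183, 0.0887]), np.float64(0.0006))
[[0.6547, 0.2267], [0.6573, 0.2172], [0.6129, 0.2085], [0.6104, 0.2172], [0.6337, 0.2174]]
[[0.658, 0.2174], [0.6131, 0.2117], [0.6114, 0.2225], [0.656, 0.2282], [0.6346, 0.22]]
top bar len/ang 0.04529012659647371 0.20066153262657613
side 0.04512806338795876 0.12722158147157897
hub (array([ 0.5143, -0.2161,  0.0747]), np.float64(0.0018)) [ 0.51402605 -0.21671925  0.07      ] [ 0.51525995 -0.22093653  0.07      ]
key (array([ 0.5093, -0.0877,  0.0841]), np.float64(0.0003))
dog [ 0.53481821 -0.20924458  0.078     ] 0.022094894557250604 0.3451080537621918
line [ 0.5854099  -0.23376361  0.07      ] [ 0.55319696 -0.22943434  0.07      ] -0.1335948525882495 -0.23438219619292655
t ((293.50164794921875, 211.1180419921875), (89.55438232421875, 58.06147003173828), 13.240518569946289)
[[0.4683, -0.0277], [0.635, -0.0658], [0.5741, -0.3217], [0.4104, -0.2765]] [ 0.52195045 -0.17291789]
s ((208.5, 191.5), (383.0, 417.0), 90.0)
```

Cross-checks: key, hub and mill outline agree on the seat at about (0.515,-0.217) and a mill yaw of about -0.23. The jar is at (0.634,0.219) with yaw about 0.16. The dog spot is 22 mm off the axis at about 0.345 world, 0.575 past the line, which is in range. Now I'll move over the jar.

```bash
python3 -m jog '[[40,-40,0,-0.16],[80,-80,0,-0.32],[120,-120,0,-0.48],[160,-160,0,-0.64],[200,-200,0,-0.8],[240,-240,0,-0.96],[280,-280,0,-1.12],[320,-320,0,-1.28]]' 1; python3 -m jog '[[20,-20,0,-0.16],[40,-40,0,-0.32],[50,-54,0,-0.48],[50,-54,0,-0.64],[50,-54,0,-0.8],[50,-54,0,-0.96],[50,-54,0,-1.12],[50,-54,0,-1.28]]'
python3 - <<'E'
from h import *
s=get_state();print(s["joint_positions"].round(2),s["ft_force"].round(2))
a=snap("top");b=snap("side")
cr=lambda d,u,v,r,k:cv2.resize(cv2.cvtColor(d["image"][v-r:v+r,u-r:u+r],cv2.COLOR_RGB2BGR),None,fx=k,fy=k)
cv2.imwrite('pics/c1.png',np.hstack([cr(a,160,174,32,6),cr(b,227,275,32,6)]))
E
```

```text
time: 1.3
position: [0.5848, 0.2729, 0.1882]
tool_rot: [-2.363, -2.07, -0.001]
ft_force: [0.3, 0.0, 0.3]
grip_width: 1.003
time: 2.3
position: [0.6337, 0.2202, 0.1879]
tool_rot: [3.132, 0.249, -0.0]
ft_force: [0.7, -0.3, -0.3]
grip_width: 0.999
[-0.78  0.4   0.55  1.41 -0.21  1.39 -1.64] [ 0.71 -0.27 -0.26]
```

View pics/c1.png

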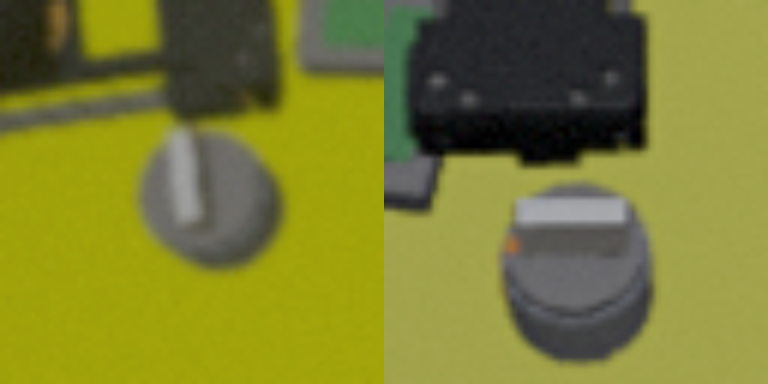

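The gripper is above the jar: bar at (185,180) in the top crop, (570,210) in the side crop, fingers at (550,155), aligned with the bar. Descend and grip.

```bash
python3 -m jog '[[0,-1,-25,0],[0,-1,-50,0],[0,-1,-75,0],[0,-1,-95,0],[0,-1,-108,0],[0,-1,-115,0],[0,-1,-120,0],[0,-1,-120,0]]' 1; python3 -m jog '[[0,0,0,0],[0,0,0,0],[0,0,0,0],[0,0,0,0],[0,0,0,0],[0,0,0,0],[0,0,0,0],[0,0,0,0]]' -1 40; python3 -m jog '[[0,0,10,0],[0,0,30,0],[0,0,55,0],[0,0,80,0],[0,0,105,0],[0,0,120,0],[0,0,120,0],[0,0,120,0]]'
python3 - <<'E'
from h import *
s=get_state();print(s["joint_positions"].round(2),s["ft_force"].round(2),s["torque"].round(2))
E
```

```text
time: 3.4
position: [0.6339, 0.2191, 0.0682]
tool_rot: [3.131, 0.257, 0.0]
ft_force: [0.6, -0.1, 0.2]
grip_width: 1.002
time: 4.4
position: [0.6338, 0.2191, 0.068]
tool_rot: [3.131, 0.257, -0.0]
ft_force: [-0.5, -0.3, 0.4]
grip_width: 0.172
time: 5.4
position: [0.6332, 0.219, 0.1872]
tool_rot: [3.131, 0.257, -0.002]
ft_force: [-0.3, 0.5, 0.3]
grip_width: 0.004
[-0.78  0.4   0.55  1.41 -0.21  1.39 -1.64] [-0.32  0.52  0.29] [-0.04  0.12 -0.01]
```

The fingers were still closing when I lifted (0.172 is 15 mm, the bar is 12 mm), so they came up empty. I'll reopen and look.

```bash
python3 -m jog '[[0,0,0,0],[0,0,0,0],[0,0,0,0],[0,0,0,0],[0,0,0,0],[0,0,0,0],[0,0,0,0],[0,0,0,0]]' 1
python3 - <<'E'
from h import *
a=snap("top");b=snap("side")
cr=lambda d,u,v,r,k:cv2.resize(cv2.cvtColor(d["image"][v-r:v+r,u-r:u+r],cv2.COLOR_RGB2BGR),None,fx=k,fy=k,interpolation=cv2.INTER_CUBIC)
cv2.imwrite('pics/c2.png',np.hstack([cr(a,162,174,16,12),cr(b,227,287,16,12)]))
E
```

```text
time: 6.4
position: [0.6338, 0.2191, 0.188]
tool_rot: [3.131, 0.257, -0.0]
ft_force: [0.0, 0.1, 0.3]
grip_width: 0.839
```

View pics/c2.png

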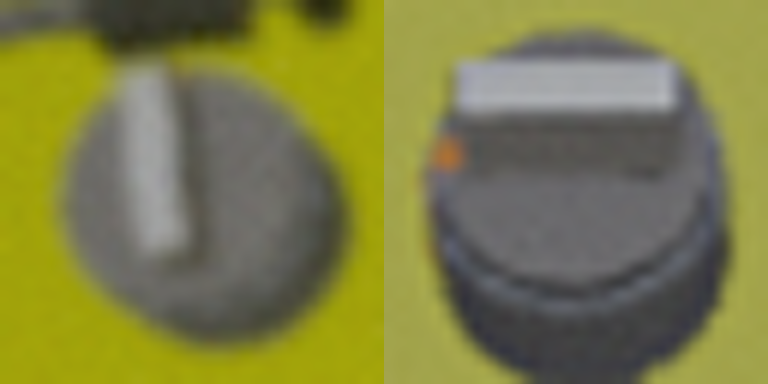

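The jar hasn't moved: bar at (155,160) in the top crop, mark at (447,153) in the side crop. Retry, with longer closing.

```bash
python3 -m jog '[[0,0,-25,0],[0,0,-50,0],[0,0,-75,0],[0,0,-95,0],[0,0,-108,0],[0,0,-115,0],[0,0,-120,0],[0,0,-120,0]]' 1; python3 -m jog '[[0,0,0,0],[0,0,0,0],[0,0,0,0],[0,0,0,0],[0,0,0,0],[0,0,0,0],[0,0,0,0],[0,0,0,0]]' -1 45;  python3 -m jog '[[0,0,0,0],[0,0,0,0],[0,0,0,0],[0,0,0,0],[0,0,0,0],[0,0,0,0],[0,0,0,0],[0,0,0,0]]' -1 45
```

```text
time: 7.5
position: [0.6339, 0.2191, 0.0682]
tool_rot: [-3.131, -0.257, -0.0]
ft_force: [0.6, 0.2, 0.4]
grip_width: 1.003
time: 8.5
position: [0.6338, 0.2191, 0.068]
tool_rot: [3.131, 0.257, -0.0]
ft_force: [-0.5, 0.7, -0.6]
grip_width: 0.17
time: 9.5
position: [0.6337, 0.2191, 0.068]
tool_rot: [3.131, 0.257, -0.0]
ft_force: [-0.1, 0.7, 1.3]
grip_width: 0.002
```

```bash
python3 - <<'E'
from h import *
a=snap("top");b=snap("side")
for d in(a,b):print(proj(d,[.634,.219,.068]),proj(d,[.634,.219,.188]))
cr=lambda d,u,v,r,k:cv2.resize(cv2.cvtColor(d["image"][v-r:v+r,u-r:u+r],cv2.COLOR_RGB2BGR),None,fx=k,fy=k,interpolation=cv2.INTER_CUBIC)
cv2.imwrite('pics/c3.png',np.hstack([cr(a,162,174,32,6),cr(b,227,285,32,6)]))
E
```

```text
(np.float64(159.9408128861444), np.float64(172.71411517739125)) (np.float64(148.36208974321906), np.float64(162.051432627574))
(np.float64(226.64539064589036), np.float64(282.0554035566138)) (np.float64(223.79332688502205), np.float64(257.248550240387))
```

View pics/c3.png

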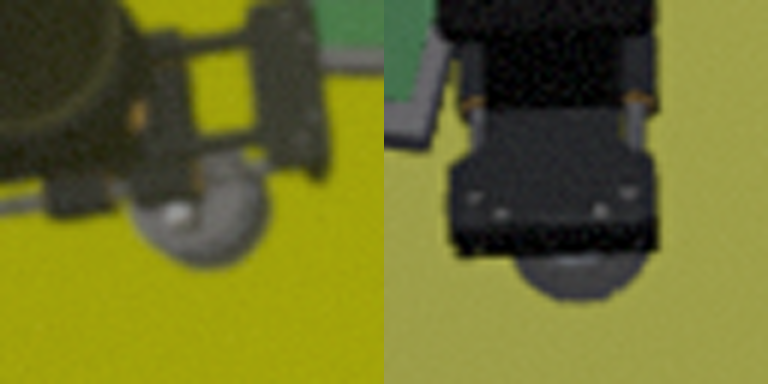

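```bash
python3 -m jog '[[0,0,5,0],[0,0,10,0],[0,0,20,0],[0,0,30,0],[0,0,40,0],[0,0,50,0],[0,0,60,0],[0,0,60,0]]'
python3 - <<'E'
from h import *
s=get_state();print(s["ft_force"],s["torque"])
a=snap("top");b=snap("side")
for d,n in((a,"t"),(b,"s")):
  for nm,P in (("tcp",s["position"]),("tip near",s["position"]+[-.01,.02,0]),("bodycorner",s["position"]+[-.0375,.095,.07]),("bar",[.634,.219,.092])):print(n,nm,np.round(proj(d,P),1))
cr=lambda d,u,v,r,k:cv2.resize(cv2.cvtColor(d["image"][v-r:v+r,u-r:u+r],cv2.COLOR_RGB2BGR),None,fx=k,fy=k,interpolation=cv2.INTER_CUBIC)
cv2.imwrite('pics/c4.png',np.hstack([cr(a,162,164,40,8)[:,:390],cr(b,227,275,40,8)[:,125:515]])[:600])
E
```

```text
time: 10.6
position: [0.6345, 0.2193, 0.1292]
tool_rot: [-3.131, -0.257, -0.003]
ft_force: [0.5, 0.7, 0.2]
grip_width: 0.004
[0.48348778 0.6692031  0.1930807 ] [-0.08074384  0.18539101 -0.04205285]
t tcp [154.3 167.4]
t tip near [146.9 170.9]
t bodycorner [109.  174.7]
t bar [157.8 170.8]
s tcp [225.  270.1]
s tip near [227.8 278. ]
s bodycorner [233.  295.3]
s bar [226.1 277.5]
```

View pics/c4.png

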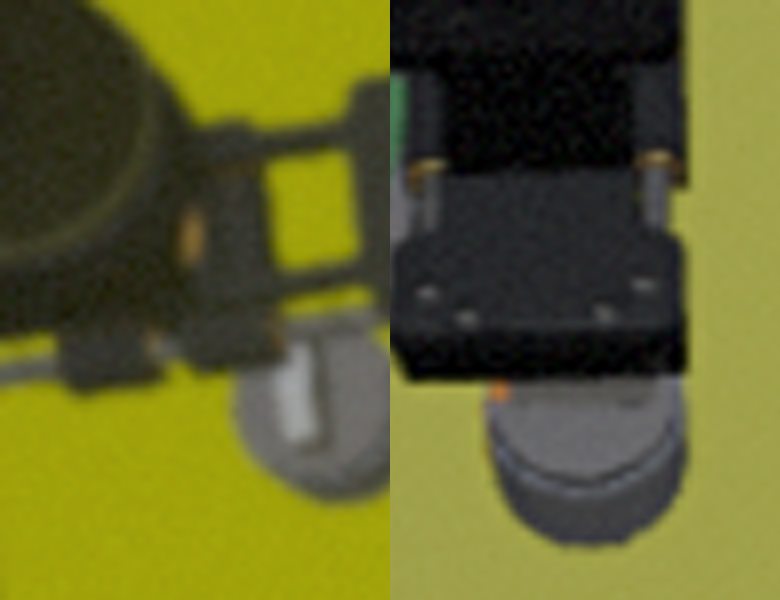

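```bash
python3 - <<'E'
from h import *
a=snap("top");b=snap("side")
for z in(.1,.138,.17,.2,.25):
    print(z,"top plate corner",ray(a,184.3,172,z)[:2].round(3)," side near corners",ray(b,206.8,295.5,z)[:2].round(3),ray(b,240.2,295,z)[:2].round(3),"c1 finger tip",ray(b,222.7,270,z+.05).round(3))
t=np.array([.634,.219,.068]);y=.159
X=np.array([np.cos(y),np.sin(y),0]);Y=np.array([-np.sin(y),np.cos(y),0])
for sx in(-1,1):
  for sy in(-1,1):
    P=t+sx*.0375*X+sy*.095*Y+[0,0,.07];print(sx,sy,P.round(3),np.round(proj(a,P),1),np.round(proj(b,P),1))
E
```

```text
0.1 top plate corner [0.629 0.141]  side near corners [0.67  0.276] [0.592 0.265] c1 finger tip [0.637 0.231 0.15 ]
0.138 top plate corner [0.62  0.134]  side near corners [0.663 0.293] [0.588 0.283] c1 finger tip [0.631 0.252 0.188]
0.17 top plate corner [0.612 0.128]  side near corners [0.657 0.308] [0.585 0.298] c1 finger tip [0.626 0.269 0.22 ]
0.2 top plate corner [0.605 0.122]  side near corners [0.651 0.322] [0.582 0.312] c1 finger tip [0.621 0.285 0.25 ]
0.25 top plate corner [0.593 0.112]  side near corners [0.642 0.345] [0.577 0.336] c1 finger tip [0.613 0.312 0.3  ]
-1 -1 [0.612 0.119 0.138] [189.6 174.7] [240.4 234.5]
-1 1 [0.582 0.307 0.138] [120.1 185.2] [241.3 305.3]
1 -1 [0.686 0.131 0.138] [186.2 148.8] [210.6 235.3]
1 1 [0.656 0.319 0.138] [117.7 158.9] [207.7 306.3]
```

The images suggest the fingertips sit about 30 mm higher than the reported TCP, which also explains the empty grasp. I'll feel for the top of the bar with closed fingers, in slow steps.

```bash
python3 -m jog '[[0,0,-15,0],[0,0,-30,0],[0,0,-45,0],[0,0,-58,0],[0,0,-62,0],[0,0,-63,0],[0,0,-64,0],[0,0,-65,0]]'; python3 -m jog '[[0,0,-1,0],[0,0,-2,0],[0,0,-3,0],[0,0,-4,0],[0,0,-5,0],[0,0,-6,0],[0,0,-6,0],[0,0,-6,0]]'
```

```text
time: 11.8
position: [0.6342, 0.2192, 0.0635]
tool_rot: [-3.131, -0.257, -0.001]
ft_force: [0.3, -0.2, 0.2]
grip_width: 0.008
time: 12.8
position: [0.6339, 0.2192, 0.0579]
tool_rot: [-3.131, -0.257, -0.001]
ft_force: [-1.5, 0.4, 4.6]
grip_width: 0.008
```

Contact at reported z of about 0.058, so the tips are really about 33 mm above the reported TCP. I'll grasp at reported z of about 0.035.

```bash
python3 -m jog '[[0,0,6,0],[0,0,6,0],[0,0,6,0],[0,0,6,0],[0,0,6,0],[0,0,6,0],[0,0,6,0],[0,0,6,0]]' 1; python3 -m jog '[[0,0,-8,0],[0,0,-16,0],[0,0,-21,0],[0,0,-24,0],[0,0,-26,0],[0,0,-28,0],[0,0,-28,0],[0,0,-28,0]]' 1; python3 -m jog '[[0,0,0,0],[0,0,0,0],[0,0,0,0],[0,0,0,0],[0,0,0,0],[0,0,0,0],[0,0,0,0],[0,0,0,0]]' -1 45;  python3 -m jog '[[0,0,0,0],[0,0,0,0],[0,0,0,0],[0,0,0,0],[0,0,5,0],[0,0,10,0],[0,0,20,0],[0,0,20,0]]'
```

```text
time: 13.8
position: [0.6337, 0.2191, 0.063]
tool_rot: [3.131, 0.257, -0.0]
ft_force: [-0.3, -0.4, 0.7]
grip_width: 0.829
time: 14.8
position: [0.6339, 0.2191, 0.0351]
tool_rot: [-3.131, -0.257, -0.0]
ft_force: [-0.3, 0.5, 0.0]
grip_width: 0.999
time: 15.8
position: [0.6338, 0.2191, 0.035]
tool_rot: [3.131, 0.257, -0.0]
ft_force: [0.1, -0.6, 0.4]
grip_width: 0.172
time: 16.8
position: [0.6347, 0.2193, 0.0563]
tool_rot: [-3.13, -0.257, -0.003]
ft_force: [0.1, -0.5, -6.1]
grip_width: 0.139
```

Gripped (width 0.139 is 12 mm, weight about 6 N). Lift and carry to the well.

```bash
python3 -m jog '[[0,0,30,0],[0,0,65,0],[0,-5,100,0],[-8,-30,115,0],[-20,-75,115,0.02],[-33,-120,115,0.04],[-46,-165,115,0.06],[-58,-210,115,0.08]]';  python3 -m jog '[[-13,-46,0,0.02],[-25,-92,0,0.04],[-38,-138,0,0.06],[-49,-178,0,0.06],[-56,-205,0,0.06],[-60,-220,0,0.06],[-61,-226,0,0.06],[-61,-226,0,0.06]]'
python3 - <<'E'
from h import *
s=get_state();print(s["joint_positions"].round(2),s["position"],s["ft_force"].round(2))
a=snap("top");b=snap("side")
cr=lambda d,u,v,r,k:cv2.resize(cv2.cvtColor(d["image"][v-r:v+r,u-r:u+r],cv2.COLOR_RGB2BGR),None,fx=k,fy=k,interpolation=cv2.INTER_CUBIC)
cv2.imwrite('pics/c5.png',np.hstack([cr(a,300,205,32,6),cr(b,285,160,32,6)]))
E
```

```text
time: 17.8
position: [0.5751, 0.0075, 0.1701]
tool_rot: [-3.118, -0.383, -0.001]
ft_force: [0.0, 0.2, -4.6]
grip_width: 0.133
time: 18.8
position: [0.5152, -0.2161, 0.1699]
tool_rot: [-3.105, -0.477, -0.0]
ft_force: [0.6, 0.2, -5.6]
grip_width: 0.132
[-0.35  0.16  0.79  1.73 -0.12  1.3  -0.81] [ 0.51516544 -0.21606212  0.16990122] [ 0.57  0.2  -5.57]
```

View pics/c5.png

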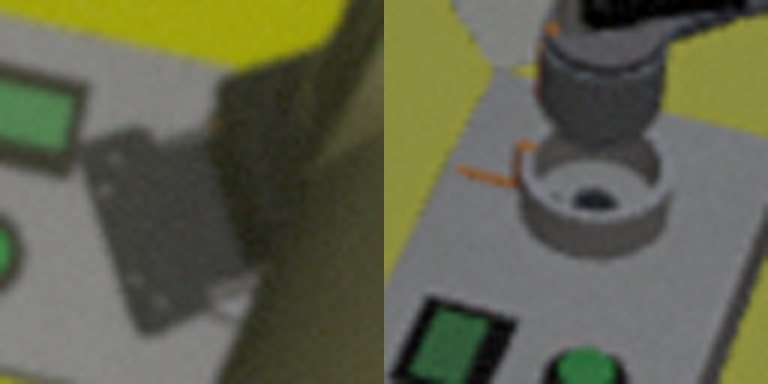

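The jar hangs just above the well, its mark at (552,35) in the side crop. Next, a sideways consistency check.

```bash
python3 - <<'E'
from h import *
a=snap("top");b=snap("side")
T=lambda x,y,u0,v0,k:((x+.5)/k-.5+u0,(y+.5)/k-.5+v0)
print("collar top-view",ray(a,*T(631-384,246,268,173,6),.1))
u=T(601.5-384,0,253,128,6)[0];uc=T(595-384,0,253,128,6)[0]
for nm,P in(("jar",[.515,-.216,.165]),("well",[.515,-.217,.095])):print(nm,np.round(proj(b,P),2),"measured",u,uc)
# foot front-bottom: compare
# v of jar foot bottom edge (crop v=143) vs predicted of front foot rim
for dy in(-.22,-.217,-.214):print(dy,proj(b,[.515,dy+.027,.1352])[1],128+143.5/6-.5)
E
```

```text
collar top-view [ 0.50991172 -0.21236872  0.1       ]
jar [289.37 139.37] measured 288.8333333333333 287.75
well [287.9  155.98] measured 288.8333333333333 287.75
-0.22 152.0562825148595 151.41666666666666
-0.217 152.76153676484518 151.41666666666666
-0.214 153.46895057838867 151.41666666666666
```

```bash
python3 -m jog '[[0,-1,-10,0],[0,-1,-20,0],[0,-1,-28,0],[0,-1,-32,0],[0,-1,-35,0],[0,-1,-38,0],[0,-1,-40,0],[0,-1,-42,0]]';  python3 -m jog '[[0,0,-1,0],[0,0,-2,0],[0,0,-3,0],[0,0,-4,0],[0,0,-4,0],[0,0,-4,0],[0,0,-4,0],[0,0,-4,0]]'
```

```text
time: 20.0
position: [0.5149, -0.2179, 0.128]
tool_rot: [3.105, 0.475, 0.0]
ft_force: [0.5, 0.6, -4.4]
grip_width: 0.134
time: 21.0
position: [0.5148, -0.2179, 0.124]
tool_rot: [3.105, 0.475, 0.0]
ft_force: [0.7, -0.0, -5.9]
grip_width: 0.134
```

```bash
python3 -m jog '[[0,0,-1,0],[0,0,-2,0],[0,0,-3,0],[0,0,-4,0],[0,0,-4,0],[0,0,-4,0],[0,0,-4,0],[0,0,-4,0]]';  python3 -m jog '[[0,0,-1,0],[0,0,-2,0],[0,0,-3,0],[0,0,-4,0],[0,0,-4,0],[0,0,-4,0],[0,0,-4,0],[0,0,-4,0]]'
```

```text
time: 22.0
position: [0.5147, -0.2178, 0.12]
tool_rot: [-3.105, -0.475, 0.0]
ft_force: [-0.6, 0.2, -3.0]
grip_width: 0.135
time: 23.0
position: [0.5145, -0.2176, 0.1155]
tool_rot: [-3.105, -0.476, 0.001]
ft_force: [-1.2, 1.7, -5.2]
grip_width: 0.132
```

```bash
python3 -m jog '[[0,0,-1,0],[0,0,-2,0],[0,0,-3,0],[0,0,-4,0],[0,0,-4,0],[0,0,-4,0],[0,0,-4,0],[0,0,-4,0]]'
```

```text
time: 24.0
position: [0.5146, -0.2177, 0.1118]
tool_rot: [-3.105, -0.475, 0.001]
ft_force: [-2.9, 3.8, -3.9]
grip_width: 0.135
```

```bash
python3 -m jog '[[0,0,-0.5,0],[0,0,-1,0],[0,0,-1.5,0],[0,0,-2,0],[0,0,-2,0],[0,0,-2,0],[0,0,-2,0],[0,0,-2,0]]'
```

```text
time: 25.0
position: [0.5146, -0.2177, 0.1101]
tool_rot: [-3.105, -0.475, 0.001]
ft_force: [-4.2, 3.7, -1.5]
grip_width: 0.133
```

Touching lightly. I'll ease the side force (-1,+1 mm), press a little and sweep counter-clockwise.

```bash
python3 -m jog '[[-1,1,-0.5,0],[-1,1,-1,0],[-1,1,-1.5,0.01],[-1,1,-1.5,0.02],[-1,1,-1.5,0.03],[-1,1,-1.5,0.04],[-1,1,-1.5,0.05],[-1,1,-1.5,0.05]]'
```

```text
time: 26.0
position: [0.5139, -0.217, 0.1085]
tool_rot: [3.092, 0.553, 0.0]
ft_force: [0.2, 0.5, -5.7]
grip_width: 0.133
```

```bash
python3 -m jog '[[0,0,-0.5,0],[0,0,-1,0],[0,0,-1.5,0],[0,0,-2,0],[0,0,-2,0],[0,0,-2,0],[0,0,-2,0],[0,0,-2,0]]'
```

```text
time: 27.0
position: [0.5138, -0.2169, 0.1065]
tool_rot: [3.092, 0.553, -0.0]
ft_force: [-0.3, -0.7, -4.6]
grip_width: 0.134
```

```bash
python3 -m jog '[[0,0,-0.5,0],[0,0,-1,0],[0,0,-1.5,0],[0,0,-2,0],[0,0,-2,0],[0,0,-2,0],[0,0,-2,0],[0,0,-2,0]]'
```

```text
time: 28.0
position: [0.5139, -0.2169, 0.1049]
tool_rot: [-3.093, -0.553, -0.0]
ft_force: [-2.6, 0.9, 3.5]
grip_width: 0.131
```

Supported at reported 0.1049, which puts the underside at about 0.070, the floor. I'll confirm by feel: a small twist should meet the dog on both sides.

```bash
python3 - <<'E'
from h import *
print(get_state()["torque"].round(3))
E
python3 -m jog '[[0,0,0,0.03],[0,0,0,0.06],[0,0,0,0.09],[0,0,0,0.12],[0,0,0,0.14],[0,0,0,0.14],[0,0,0,0.14],[0,0,0,0.14]]'; python3 - <<'E'
from h import *
print(get_state()["torque"].round(3))
E
python3 -m jog '[[0,0,0,-0.04],[0,0,0,-0.08],[0,0,0,-0.12],[0,0,0,-0.16],[0,0,0,-0.2],[0,0,0,-0.24],[0,0,0,-0.26],[0,0,0,-0.26]]'; python3 - <<'E'
from h import *
print(get_state()["torque"].round(3))
E
```

```text
[0.27  0.865 0.001]
time: 29.0
position: [0.5141, -0.2177, 0.1049]
tool_rot: [3.046, 0.766, 0.001]
ft_force: [-0.6, -1.4, 5.2]
grip_width: 0.134
[-0.49   0.251 -0.776]
time: 30.0
position: [0.5145, -0.2167, 0.1049]
tool_rot: [3.119, 0.37, 0.001]
ft_force: [-0.7, 0.0, 5.6]
grip_width: 0.135
[-0.22   0.276  0.112]
```

```bash
python3 -m jog '[[0,0,0,-0.03],[0,0,0,-0.06],[0,0,0,-0.09],[0,0,0,-0.12],[0,0,0,-0.12],[0,0,0,-0.12],[0,0,0,-0.12],[0,0,0,-0.12]]'; python3 - <<'E'
from h import *
print(get_state()["torque"].round(3))
E
```

```text
time: 31.0
position: [0.5137, -0.2152, 0.1049]
tool_rot: [-3.134, -0.187, 0.002]
ft_force: [-4.9, 2.6, 9.4]
grip_width: 0.138
[0.449 0.976 0.836]
```

Blocked both ways (-0.78 and +0.84 N m), so the notch is over the dog. Back to the middle, ease the press, release and rise.

```bash
python3 -m jog '[[0,0,0,0.04],[0,0,0,0.08],[0,0,0,0.12],[0,0,0.5,0.12],[0,0,0.5,0.12],[0,0,0.5,0.12],[0,0,0.5,0.12],[0,0,0.5,0.12]]'; python3 -m jog '[[0,0,0,0],[0,0,0,0],[0,0,0,0],[0,0,0,0],[0,0,0,0],[0,0,0,0],[0,0,0,0],[0,0,0,0]]' 1;  python3 -m jog '[[0,0,0,0],[0,0,0,0],[0,0,10,0],[0,0,25,0],[0,0,45,0],[0,15,65,0],[0,40,80,0],[0,65,80,0]]'
```

```text
time: 32.0
position: [0.5138, -0.2162, 0.1049]
tool_rot: [-3.119, -0.367, 0.0]
ft_force: [-1.3, 1.5, 5.7]
grip_width: 0.132
time: 33.0
position: [0.5138, -0.2169, 0.105]
tool_rot: [3.12, 0.367, 0.0]
ft_force: [0.7, -0.1, 0.3]
grip_width: 0.945
time: 34.0
position: [0.5151, -0.1519, 0.1877]
tool_rot: [3.12, 0.365, 0.007]
ft_force: [-0.2, -0.2, -0.3]
grip_width: 1.001
```

```bash
python3 -m jog '[[-1,15,0,0],[-3,30,0,0],[-6,45,0,0],[-6,60,0,0],[-6,64,0,0],[-6,64,0,0],[-6,64,0,0],[-6,64,0,0]]' -1 20
python3 - <<'E'
from h import *
a=snap("top");b=snap("side")
for d in(a,b):
  for z in(.162,.170):
    print(z,[np.round(proj(d,[.5145+r*np.cos(.3),-.217+r*np.sin(.3),z]),1).tolist() for r in(-.023,0,.023)])
cr=lambda d,u,v,r,k:cv2.resize(cv2.cvtColor(d["image"][v-r:v+r,u-r:u+r],cv2.COLOR_RGB2BGR),None,fx=k,fy=k,interpolation=cv2.INTER_CUBIC)
cv2.imwrite('pics/c6.png',np.hstack([cr(a,300,205,32,6),cr(b,285,160,32,6)]))
E
```

```text
time: 35.0
position: [0.5077, -0.0886, 0.185]
tool_rot: [3.12, 0.365, -0.0]
ft_force: [-0.2, 0.0, -0.1]
grip_width: 0.174
0.162 [[316.9, 217.3], [314.1, 209.1], [311.3, 200.8]]
0.17 [[317.5, 217.0], [314.7, 208.6], [311.8, 200.4]]
0.162 [[297.1, 139.0], [289.5, 139.9], [281.9, 140.8]]
0.17 [[297.3, 137.0], [289.7, 137.9], [282.0, 138.8]]
```

View pics/c6.png

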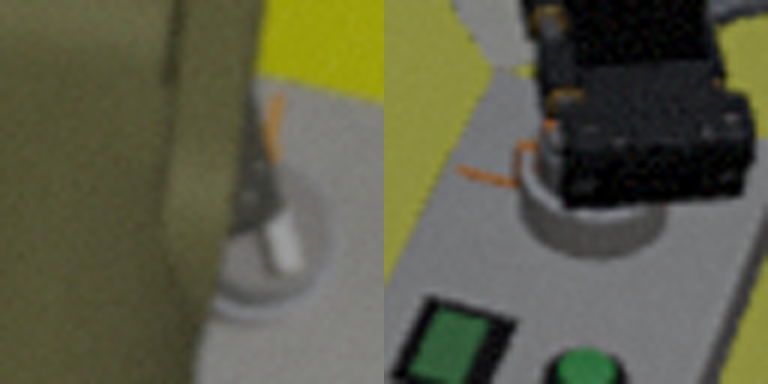

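In the top crop the near end of the bar is at (288,270), px (316,218), against (317,217) predicted for a home jar; the gripper hides it in the side view. I'll turn the gripper away from the jar, then lower over the key.

```bash
python3 -m jog '[[1,0,0,0.17],[1,0,0,0.34],[1,0,0,0.51],[1,0,0,0.68],[1,0,0,0.85],[1,0,0,1.02],[1,0,0,1.19],[1,0,0,1.3]]' -1; python3 -m jog '[[0,0,-20,0],[0,0,-45,0],[0,0,-70,0],[0,0,-95,0],[0,0,-110,0],[0,0,-116,0],[0,0,-120,0],[0,0,-121,0]]'
```

```text
time: 36.1
position: [0.5088, -0.0881, 0.185]
tool_rot: [2.258, 2.184, -0.0]
ft_force: [0.3, 0.7, -0.6]
grip_width: 0.008
time: 37.1
position: [0.5092, -0.0879, 0.0644]
tool_rot: [2.262, 2.179, 0.001]
ft_force: [-0.1, -1.5, 1.2]
grip_width: 0.003
```

```bash
python3 - <<'E'
from h import *
s=get_state();print(s["joint_positions"].round(2),s["position"])
a=snap("top");b=snap("side")
cr=lambda d,u,v,r,k:cv2.resize(cv2.cvtColor(d["image"][v-r:v+r,u-r:u+r],cv2.COLOR_RGB2BGR),None,fx=k,fy=k,interpolation=cv2.INTER_CUBIC)
cv2.imwrite('pics/c7.png',np.hstack([cr(a,290,205,32,6),cr(b,285,170,32,6)]))
E
```

```text
[-0.5   0.15  0.67  1.95 -0.11  1.07  0.18] [ 0.5092302 -0.0879479  0.0644193]
```

View pics/c7.png

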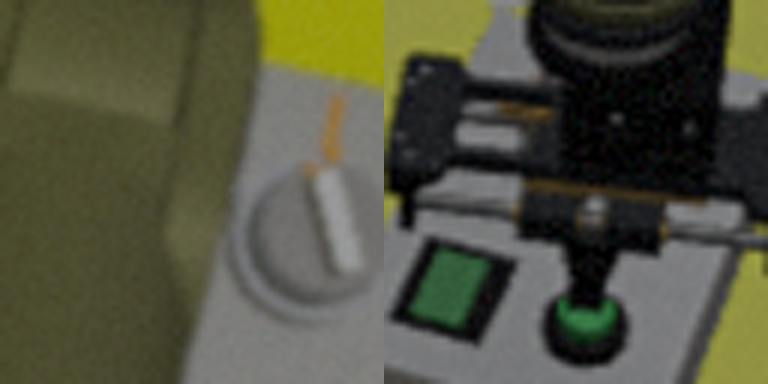

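The closed fingers stand over the middle of the green key (585,310), and the jar's bar ends match the home prediction within about 1 px. Pressing in steps.

```bash
python3 -m jog '[[0,0,-3,0],[0,0,-6,0],[0,0,-9,0],[0,0,-11,0],[0,0,-12,0],[0,0,-13,0],[0,0,-14,0],[0,0,-14,0]]'; python3 -m jog '[[0,0,-1,0],[0,0,-2,0],[0,0,-3,0],[0,0,-3,0],[0,0,-3,0],[0,0,-3,0],[0,0,-3,0],[0,0,-3,0]]'
```

```text
time: 38.2
position: [0.509, -0.0878, 0.0516]
tool_rot: [-2.262, -2.179, -0.001]
ft_force: [-4.5, 1.2, 15.7]
grip_width: 0.005
time: 39.2
position: [0.5091, -0.0878, 0.0512]
tool_rot: [-2.261, -2.178, -0.003]
ft_force: [-13.2, 2.5, 35.5]
grip_width: 0.005
```

Firm stop at reported 0.0515 (35 N). I'll back off in steps to see whether the force follows the key spring (about 5 N down to 0 over 6 mm).

```bash
for i in 1; do python3 -m jog '[[0,0,2,0],[0,0,4,0],[0,0,5,0],[0,0,5,0],[0,0,5,0],[0,0,5,0],[0,0,5,0],[0,0,5,0]]'; python3 -m jog '[[0,0,1,0],[0,0,1.5,0],[0,0,1.5,0],[0,0,1.5,0],[0,0,1.5,0],[0,0,1.5,0],[0,0,1.5,0],[0,0,1.5,0]]';python3 -m jog '[[0,0,1,0],[0,0,1.5,0],[0,0,1.5,0],[0,0,1.5,0],[0,0,1.5,0],[0,0,1.5,0],[0,0,1.5,0],[0,0,1.5,0]]';python3 -m jog '[[0,0,1,0],[0,0,1.5,0],[0,0,1.5,0],[0,0,1.5,0],[0,0,1.5,0],[0,0,1.5,0],[0,0,1.5,0],[0,0,1.5,0]]'; done | grep -E 'posi|force'
```

```text
position: [0.5089, -0.0879, 0.052]
ft_force: [-0.0, 0.9, 5.3]
position: [0.5089, -0.0879, 0.0535]
ft_force: [-0.4, 0.1, 3.5]
position: [0.5089, -0.0879, 0.055]
ft_force: [1.7, 0.7, 3.1]
position: [0.5086, -0.088, 0.0564]
ft_force: [0.9, 0.8, 2.0]
```

The force falls 5.3 → 3.5 → 3.1 → 2.0 N over 4.4 mm. That is the key's spring, and it had bottomed out. Retract clear and check.

```bash
python3 -m jog '[[0,0,5,0],[0,0,15,0],[0,0,35,0],[0,0,60,0],[0,0,90,0],[0,0,120,0],[0,30,140,0],[0,70,150,0]]'; python3 -m jog '[[0,40,0,0],[0,80,0,0],[0,120,0,0],[0,160,0,0],[0,180,0,0],[0,180,0,0],[0,180,0,0],[0,180,0,0]]'
python3 - <<'E'
from h import *
a=snap("top");b=snap("side")
for z in(.162,.17):print(z,[np.round(proj(b,[.5145+r*np.cos(.24),-.217+r*np.sin(.24),z]),1).tolist() for r in(-.023,0,.023)])
cr=lambda d,u,v,r,k:cv2.resize(cv2.cvtColor(d["image"][v-r:v+r,u-r:u+r],cv2.COLOR_RGB2BGR),None,fx=k,fy=k,interpolation=cv2.INTER_CUBIC)
cv2.imwrite('pics/c8.png',np.hstack([cr(a,295,205,32,6),cr(b,285,165,32,6)]))
h=cv2.inRange(cv2.cvtColor(b["image"],cv2.COLOR_RGB2HSV),(45,120,40),(85,255,255));h[:,:277]=0;h[:,297:]=0;h[:175]=0;h[205:]=0
print("key",cv2.moments(h,True)["m10"]/h.astype(bool).sum(),cv2.moments(h,True)["m01"]/h.astype(bool).sum())
E
```

```text
time: 44.2
position: [0.5091, -0.0185, 0.2084]
tool_rot: [2.265, 2.175, 0.003]
ft_force: [0.5, 0.9, 0.4]
grip_width: 0.007
time: 45.2
position: [0.5091, 0.1601, 0.2067]
tool_rot: [2.265, 2.176, -0.0]
ft_force: [-0.7, 1.3, 0.8]
grip_width: 0.003
0.162 [[297.2, 139.3], [289.5, 139.9], [281.8, 140.5]]
0.17 [[297.4, 137.3], [289.7, 137.9], [282.0, 138.5]]
key nan nan<stdin>:7: RuntimeWarning: invalid value encountered in divide
```

View pics/c8.png

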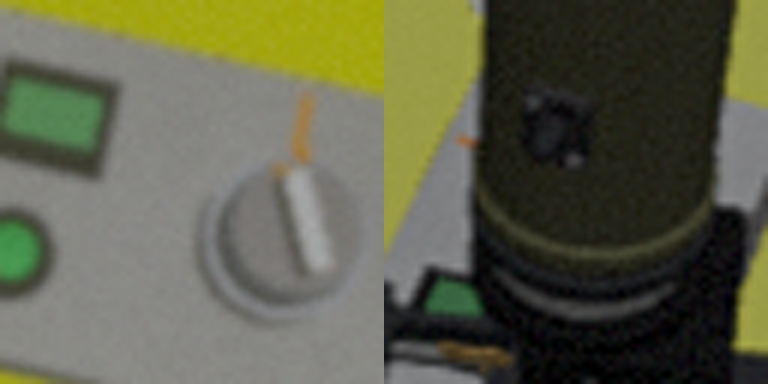

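The top view shows the jar in the well, with its mark just counter-clockwise of the line and the bar at (307,220). The key is unpressed at (12,250); the arm blocks the side view. One numeric check on the key, then hand in.

```bash
python3 - <<'E'
from h import *
a=snap("top")
m=cv2.inRange(cv2.cvtColor(a["image"],cv2.COLOR_RGB2HSV),(45,120,40),(85,255,255))
k,l,st,c=cv2.connectedComponentsWithStats(m)
print([(st[i].tolist(),c[i].round(1)) for i in range(1,k) if 255<c[i][0]<272 and 205<c[i][1]<225], get_state()["ft_force"].round(1),get_state()["time"])
print(close_job())
E
```

```text
[([260, 210, 9, 9, 59], array([264.2, 214.3]))] [-0.1  0.3  0.2] 45.35
the job is handed in; nothing more can be done
None
```

I put the jar in the mill's well, seated it over the driver, let it go, pressed the green key fully and let it come up. I then handed the job in at 45 s of the 72 s allowed; it reported no verdict.

**First grasps:** two attempts closed on nothing. The fingertips sit about 33 mm higher than the reported TCP, which I confirmed by lightly touching the top of the bar. The third grasp held at 12 mm, with about 6 N of weight.

**Jar home:**
- The TCP was 69.9 mm higher than at the bench grasp, which matches the 70 mm well floor.
- Light twists were blocked both ways, at -0.78 and +0.84 N m, so the notch is around the dog.
- Wrist force along any axis stayed under 10 N in the readings at the end of each move.
- After release, the bar's ends were within about 1 px of where a home jar should show in the top view.

**Key:**
- It reached a hard stop at 35 N.
- On backing off, the force fell from 5.3 to 2.0 N over 4.4 mm, which fits the key's spring.
- Afterwards its centre in the top view was (264.2, 214.3), against (264.3, 214.3) before the press.

**What disagreed or was not checked:**
- One estimate of the well's centre, from the collar's outline, was about 5 mm off the others. I used the others and eased sideways by feel (-1, +1 mm).
- The arm blocked the side view at the end, so the final look relied on the top camera, which shows height poorly.
- I did not measure the bystanders again, but nothing on the path should have touched them.

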